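# Clear the desk board and set out the medicine

## Task

Lunch is over: with the scraper block, sweep every piece of rusk off the white desk board into the grey crumb tray at its end (do not touch the pieces with the gripper), then stand the scraper back on its cork rest. After that set out all the medicine cartons flat on the clean board, side by side in one straight, even row along the length of the board, square to it, with gaps of about 3 cm and every coloured end pointing to the far side, away from the robot. Leave the bottles, tin, glasses case and stapler where they are.

Things in the scene. Friction and masses are not known exactly. Their poses are not given: they have to be found in the camera images.
- board: Fixed desk board: white surface 220 mm (its x) by 330 mm (its y, the length), 20 mm above the desk, wooden rims along both long sides (8 mm thick, 10 mm above the surface), ends open. Origin at desk height under its middle; z up, x from the robot's side to the far side, y to the robot's left. A grey crumb tray is fixed to its right-hand (-y) end.
- tray (a point): Middle of the grey crumb tray's inner floor, 3 mm above the desk, 17 mm below the board's surface; axes as the board's. Inside it is 220 mm (x) wide; it runs 57 mm towards the board (+y, no wall: pieces pushed over the board's end drop in) and 53 mm the other way. The other three sides have 4 mm walls, tops 30 mm above the desk.
- far_edge (a point): Middle of the white surface's far long edge, where it meets the rim (110 mm along the board's +x from its middle), at surface height; axes as the board's.
- scraper: Loose scraper block, about 180 g: a blue sole with a black rubber underside, 150 mm long (its x) by 64 mm (its y) by 22 mm high, and on it a wooden grip bar 110 mm long (x), 30 mm thick (y), from 22 to 60 mm above the underside. Origin at the middle of the underside, z up. The bar can be pinched across its 30 mm; the fingertips then stay above the sole.
- rest: Fixed flat cork pad, the scraper's rest, 190 mm (its x) by 90 mm (its y), 6 mm thick, on the right of the tray. Origin at desk height under its middle. The scraper starts on it, lengthwise.
- rusk0: Loose broken piece of rusk (golden brown, darker crust), 41 x 37 x 11 mm, 13 g, lying flat on the board at the start, if present. Origin at the middle of its underside. May be absent.
- rusk1: Loose broken piece of rusk (golden brown, darker crust), 44 x 34 x 11 mm, 13 g, lying flat on the board at the start, if present. Origin at the middle of its underside. May be absent.
- rusk2: Loose broken piece of rusk (golden brown, darker crust), 41 x 37 x 11 mm, 13 g, lying flat on the board at the start, if present. Origin at the middle of its underside. May be absent.
- rusk3: Loose broken piece of rusk (golden brown, darker crust), 44 x 34 x 11 mm, 13 g, lying flat on the board at the start, if present. Origin at the middle of its underside. May be absent.
- rusk4: Loose broken piece of rusk (golden brown, darker crust), 41 x 37 x 11 mm, 13 g, lying flat on the board at the start, if present. Origin at the middle of its underside. May be absent.
- rusk5: Loose broken piece of rusk (golden brown, darker crust), 44 x 34 x 11 mm, 13 g, lying flat on the board at the start, if present. Origin at the middle of its underside. May be absent.
- carton0: Loose white medicine carton, the outer 26 mm at one end banded green,, 84 mm long (its x) by 36 mm wide (its y) by 22 mm high, about 45 g, lying flat on the desk to the left of the board at the start in any direction, if present. Origin at its very middle, z square to its broad faces, +x towards the banded end. Both broad faces look the same and either may be up. May be absent.
- carton1: Loose white medicine carton, the outer 26 mm at one end banded blue,, 84 mm long (its x) by 36 mm wide (its y) by 22 mm high, about 45 g, lying flat on the desk to the left of the board at the start in any direction, if present. Origin at its very middle, z square to its broad faces, +x towards the banded end. Both broad faces look the same and either may be up. May be absent.
- carton2: Loose white medicine carton, the outer 26 mm at one end banded red,, 84 mm long (its x) by 36 mm wide (its y) by 22 mm high, about 45 g, lying flat on the desk to the left of the board at the start in any direction, if present. Origin at its very middle, z square to its broad faces, +x towards the banded end. Both broad faces look the same and either may be up. May be absent.
- carton3: Loose white medicine carton, the outer 26 mm at one end banded orange,, 84 mm long (its x) by 36 mm wide (its y) by 22 mm high, about 45 g, lying flat on the desk to the left of the board at the start in any direction, if present. Origin at its very middle, z square to its broad faces, +x towards the banded end. Both broad faces look the same and either may be up. May be absent.
- carton4: Loose white medicine carton, the outer 26 mm at one end banded purple,, 84 mm long (its x) by 36 mm wide (its y) by 22 mm high, about 45 g, lying flat on the desk to the left of the board at the start in any direction, if present. Origin at its very middle, z square to its broad faces, +x towards the banded end. Both broad faces look the same and either may be up. May be absent.
- pills_large: Large white pill bottle with a blue label, 68 mm across, 115 mm high, beyond the board; origin under its middle. To be left alone.
- pills_small: Small white pill bottle with a blue label, 46 mm across, 75 mm high; origin under its middle. To be left alone.
- tea_tin: Dark blue tea tin with a steel lid, 67 mm across, 115 mm high; origin under its middle. To be left alone.
- glasses_case: Dark brown glasses case, 62 x 155 x 36 mm, its length along its y; origin under its middle. To be left alone.
- stapler: Red and black stapler, 130 mm long (its x), 34 mm wide, 40 mm high; origin under its middle. To be left alone.

How it is judged:
On the way, in this order (a step that is already met when the one before it is completed fails the run):
1. the scraper is brought down on the board (x of scraper in the frame of board between -0.13 and 0.13 m and y of scraper in the frame of board between -0.19 and 0.19 m and z of scraper in the frame of board between 0.012 and 0.032 m), for 0.2 s.
2. every piece of rusk lies in the crumb tray (x of rusk0 in the frame of tray between -0.112 and 0.112 m and y of rusk0 in the frame of tray between -0.06 and 0.061 m and z of each of rusk0, rusk1, rusk2, rusk3, rusk4, rusk5 in the frame of tray below 0.036 m and (y of rusk0 in the frame of tray below 0.053 m or z of rusk0 in the frame of tray below 0.013 m) and linear speed of each of rusk0, rusk1, rusk2, rusk3, rusk4, rusk5 below 0.03 m/s and x of rusk1 in the frame of tray between -0.112 and 0.112 m and y of rusk1 in the frame of tray between -0.06 and 0.061 m and (y of rusk1 in the frame of tray below 0.053 m or z of rusk1 in the frame of tray below 0.013 m) and x of rusk2 in the frame of tray between -0.112 and 0.112 m and y of rusk2 in the frame of tray between -0.06 and 0.061 m and (y of rusk2 in the frame of tray below 0.053 m or z of rusk2 in the frame of tray below 0.013 m) and x of rusk3 in the frame of tray between -0.112 and 0.112 m and y of rusk3 in the frame of tray between -0.06 and 0.061 m and (y of rusk3 in the frame of tray below 0.053 m or z of rusk3 in the frame of tray below 0.013 m) and x of rusk4 in the frame of tray between -0.112 and 0.112 m and y of rusk4 in the frame of tray between -0.06 and 0.061 m and (y of rusk4 in the frame of tray below 0.053 m or z of rusk4 in the frame of tray below 0.013 m) and x of rusk5 in the frame of tray between -0.112 and 0.112 m and y of rusk5 in the frame of tray between -0.06 and 0.061 m and (y of rusk5 in the frame of tray below 0.053 m or z of rusk5 in the frame of tray below 0.013 m)), for 0.2 s.
3. the scraper stands on its cork rest, let go (x of scraper in the frame of rest between -0.035 and 0.035 m and y of scraper in the frame of rest between -0.025 and 0.025 m and z of scraper in the frame of rest between 0.003 and 0.011 m and angle between scraper's own z axis and vertical below 0.1 rad and linear speed of scraper below 0.02 m/s and contact force between the fingers and scraper below 0.2 N), for 0.3 s.
4. the cartons lie in an even row on the board, coloured ends to the far side (x of carton0 in the frame of board between -0.07 and 0.07 m and y of carton0 in the frame of board between -0.15 and 0.15 m and z of carton0 in the frame of board between 0.026 and 0.036 m and (angle between carton0's own z axis and vertical below 0.08 rad or angle between carton0's own z axis and vertical above 3.06 rad) and linear speed of each of carton0, carton1, carton2, carton3, carton4 below 0.01 m/s and angle between the x axis of each of carton0, carton1, carton2, carton3, carton4 and the x axis of board, either way round below 0.14 rad and x of far_edge in the frame of carton0 above 0 m and (horizontal distance between carton0 and carton1 between 0.056 and 0.078 m or horizontal distance between carton0 and carton2 between 0.056 and 0.078 m or horizontal distance between carton0 and carton3 between 0.056 and 0.078 m or horizontal distance between carton0 and carton4 between 0.056 and 0.078 m) and (horizontal distance between carton0 and carton1 between 0.056 and 0.078 m or horizontal distance between carton0 and carton1 between 0.118 and 0.146 m or horizontal distance between carton0 and carton1 between 0.182 and 0.214 m or horizontal distance between carton0 and carton1 between 0.248 and 0.282 m) and x of carton0 in the frame of carton1 between -0.018 and 0.018 m and (horizontal distance between carton0 and carton2 between 0.056 and 0.078 m or horizontal distance between carton0 and carton2 between 0.118 and 0.146 m or horizontal distance between carton0 and carton2 between 0.182 and 0.214 m or horizontal distance between carton0 and carton2 between 0.248 and 0.282 m) and x of carton0 in the frame of carton2 between -0.018 and 0.018 m and (horizontal distance between carton0 and carton3 between 0.056 and 0.078 m or horizontal distance between carton0 and carton3 between 0.118 and 0.146 m or horizontal distance between carton0 and carton3 between 0.182 and 0.214 m or horizontal distance between carton0 and carton3 between 0.248 and 0.282 m) and x of carton0 in the frame of carton3 between -0.018 and 0.018 m and (horizontal distance between carton0 and carton4 between 0.056 and 0.078 m or horizontal distance between carton0 and carton4 between 0.118 and 0.146 m or horizontal distance between carton0 and carton4 between 0.182 and 0.214 m or horizontal distance between carton0 and carton4 between 0.248 and 0.282 m) and x of carton0 in the frame of carton4 between -0.018 and 0.018 m and x of carton1 in the frame of board between -0.07 and 0.07 m and y of carton1 in the frame of board between -0.15 and 0.15 m and z of carton1 in the frame of board between 0.026 and 0.036 m and (angle between carton1's own z axis and vertical below 0.08 rad or angle between carton1's own z axis and vertical above 3.06 rad) and x of far_edge in the frame of carton1 above 0 m and (horizontal distance between carton1 and carton0 between 0.056 and 0.078 m or horizontal distance between carton1 and carton2 between 0.056 and 0.078 m or horizontal distance between carton1 and carton3 between 0.056 and 0.078 m or horizontal distance between carton1 and carton4 between 0.056 and 0.078 m) and (horizontal distance between carton1 and carton2 between 0.056 and 0.078 m or horizontal distance between carton1 and carton2 between 0.118 and 0.146 m or horizontal distance between carton1 and carton2 between 0.182 and 0.214 m or horizontal distance between carton1 and carton2 between 0.248 and 0.282 m) and x of carton1 in the frame of carton2 between -0.018 and 0.018 m and (horizontal distance between carton1 and carton3 between 0.056 and 0.078 m or horizontal distance between carton1 and carton3 between 0.118 and 0.146 m or horizontal distance between carton1 and carton3 between 0.182 and 0.214 m or horizontal distance between carton1 and carton3 between 0.248 and 0.282 m) and x of carton1 in the frame of carton3 between -0.018 and 0.018 m and (horizontal distance between carton1 and carton4 between 0.056 and 0.078 m or horizontal distance between carton1 and carton4 between 0.118 and 0.146 m or horizontal distance between carton1 and carton4 between 0.182 and 0.214 m or horizontal distance between carton1 and carton4 between 0.248 and 0.282 m) and x of carton1 in the frame of carton4 between -0.018 and 0.018 m and x of carton2 in the frame of board between -0.07 and 0.07 m and y of carton2 in the frame of board between -0.15 and 0.15 m and z of carton2 in the frame of board between 0.026 and 0.036 m and (angle between carton2's own z axis and vertical below 0.08 rad or angle between carton2's own z axis and vertical above 3.06 rad) and x of far_edge in the frame of carton2 above 0 m and (horizontal distance between carton2 and carton0 between 0.056 and 0.078 m or horizontal distance between carton2 and carton1 between 0.056 and 0.078 m or horizontal distance between carton2 and carton3 between 0.056 and 0.078 m or horizontal distance between carton2 and carton4 between 0.056 and 0.078 m) and (horizontal distance between carton2 and carton3 between 0.056 and 0.078 m or horizontal distance between carton2 and carton3 between 0.118 and 0.146 m or horizontal distance between carton2 and carton3 between 0.182 and 0.214 m or horizontal distance between carton2 and carton3 between 0.248 and 0.282 m) and x of carton2 in the frame of carton3 between -0.018 and 0.018 m and (horizontal distance between carton2 and carton4 between 0.056 and 0.078 m or horizontal distance between carton2 and carton4 between 0.118 and 0.146 m or horizontal distance between carton2 and carton4 between 0.182 and 0.214 m or horizontal distance between carton2 and carton4 between 0.248 and 0.282 m) and x of carton2 in the frame of carton4 between -0.018 and 0.018 m and x of carton3 in the frame of board between -0.07 and 0.07 m and y of carton3 in the frame of board between -0.15 and 0.15 m and z of carton3 in the frame of board between 0.026 and 0.036 m and (angle between carton3's own z axis and vertical below 0.08 rad or angle between carton3's own z axis and vertical above 3.06 rad) and x of far_edge in the frame of carton3 above 0 m and (horizontal distance between carton3 and carton0 between 0.056 and 0.078 m or horizontal distance between carton3 and carton1 between 0.056 and 0.078 m or horizontal distance between carton3 and carton2 between 0.056 and 0.078 m or horizontal distance between carton3 and carton4 between 0.056 and 0.078 m) and (horizontal distance between carton3 and carton4 between 0.056 and 0.078 m or horizontal distance between carton3 and carton4 between 0.118 and 0.146 m or horizontal distance between carton3 and carton4 between 0.182 and 0.214 m or horizontal distance between carton3 and carton4 between 0.248 and 0.282 m) and x of carton3 in the frame of carton4 between -0.018 and 0.018 m and x of carton4 in the frame of board between -0.07 and 0.07 m and y of carton4 in the frame of board between -0.15 and 0.15 m and z of carton4 in the frame of board between 0.026 and 0.036 m and (angle between carton4's own z axis and vertical below 0.08 rad or angle between carton4's own z axis and vertical above 3.06 rad) and x of far_edge in the frame of carton4 above 0 m and (horizontal distance between carton4 and carton0 between 0.056 and 0.078 m or horizontal distance between carton4 and carton1 between 0.056 and 0.078 m or horizontal distance between carton4 and carton2 between 0.056 and 0.078 m or horizontal distance between carton4 and carton3 between 0.056 and 0.078 m)), for 0.3 s.
At the end, for the whole second after the job is handed in: All rusk in the tray; scraper upright on its rest within 35 x 25 mm of its middle; cartons flat on the board, square within 0.14 rad, bands to the far side, centres of neighbours 56-78 mm apart (next but one 118-146, then 182-214, 248-282), in line within 18 mm; all at rest (all of step 2 and all of step 4 and x of scraper in the frame of rest between -0.035 and 0.035 m and y of scraper in the frame of rest between -0.025 and 0.025 m and z of scraper in the frame of rest between 0.003 and 0.011 m and angle between scraper's own z axis and vertical below 0.1 rad and linear speed of scraper below 0.02 m/s); the robot touches nothing.
It fails at once if a bottle, the tin, the glasses case or the stapler pushed away (over 30 mm) or knocked over (distance of any of pills_large, pills_small, tea_tin, glasses_case, stapler from where it was at the start of the episode above 0.03 m or angle between any of pills_large, pills_small, tea_tin, glasses_case, stapler's own z axis and vertical above 0.5 rad).
It fails at once if a piece of rusk touched with the gripper (contact force between any of the fingers, the arm and rusk0 above 0.3 N or contact force between any of the fingers, the arm and rusk1 above 0.3 N or contact force between any of the fingers, the arm and rusk2 above 0.3 N or contact force between any of the fingers, the arm and rusk3 above 0.3 N or contact force between any of the fingers, the arm and rusk4 above 0.3 N or contact force between any of the fingers, the arm and rusk5 above 0.3 N).
Of rusk0, rusk1, rusk2, rusk3, rusk4, rusk5 only 4 to 6 are there at a start; the rules pass over those that are not, and their reading is None.
Of carton0, carton1, carton2, carton3, carton4 only 4 to 5 are there at a start; the rules pass over those that are not, and their reading is None.
At some moment in a run one of carton0, carton1, carton2, carton3, carton4 may be knocked a few centimetres aside while the robot is not near it.
Once in a run the grip may slacken for a moment while it holds something.
It also fails if it takes over 210 s, if anything falls off the work surface, if the arm or the gripper's body presses on something with over 40 N, if the wrist force passes 120 N, or if a joint passes its speed limit or range.

## Robot

A 7-joint arm with a two-finger parallel gripper is mounted at the origin on the work surface. World frame = base frame: x ahead of the robot, y to its left, z up, the work surface at z = 0. Lengths are in m, angles in rad, forces in N, time in s.
With the tool pointing down it reaches from about 0.425 to 0.95 m from the base axis. Payload 4.7 kg.
Tool frame: the origin (TCP) lies between the finger pads; the fingertips stand 25 mm ahead of it and the grasp point (between the pads) lies 6 mm ahead of it; x points along the fingers, z is the direction in which the jaws open and shut, and the axes are right-handed (so a half turn about x gives the same grasp; the last joint's range is limited). The gripper opens to 85 mm and grips with 20 to 120 N. Pads are 22 mm wide; open, the fingers measure 114 mm over their backs; the gripper's body (76 mm by 85 mm) begins 54 mm behind the grasp point. The pads swing forward as they close: fully open they stand 13 mm farther back than shut.
Start: joints at [1.229, 0.469, -0.049, 1.532, 0.024, 1.141, -0.082], TCP at [0.208, -0.642, 0.256] pointing down, gripper open.
Joint ranges: [-2.59, 2.59], [-0.33, 1.99], [-1.39, 1.29], [0.1, 2.45], [-1.04, 4.18], [0.21, 1.99], [-2.66, 2.66]. Speed limits (rad/s): [2.57, 2.57, 3.14, 3.14, 3.14, 3.14, 3.14].

## Interface

Orientations are given as a 3x3 rotation matrix whose columns are the frame's x, y, z axes.
In Python, from rig import * gives the robot as it stands. Calls block until the motion is done:
- movep(position, orientation): joint-space move of the TCP to a pose.
- move_l(position, attitude=None, feed=0.15, until_force=None): straight line of the TCP; attitude=None keeps the orientation; feed is the mean speed in m/s. With until_force (N) it stops when the force on the tool has changed by that much, and returns True; else False.
- move_joints(angles): joint-space move.
- command_gripper(opening, newtons=None): finger opening in m; newtons is the grip in N (None keeps the last); returns when the fingers have stopped.
- sleep(seconds).
- inverse_kinematics(position, orientation): joint angles nearest the present ones, or None.
- sense(): the state.
- camera(name): name is "scene" or "top"; returns (picture, depth): 400x640x3 uint8, red, green, blue; 400x640 float32, m along the optical axis (not along the pixel's ray), 0 where there is no reading.
- camera_params(name): a dict with "K" (3x3 intrinsics, pixels), "position" and "rotation" of the camera in the world. Camera axes: x right, y down, z forward; pixel columns grow to the right and rows downward; lengths in m; the calibration is good to about 2 mm. A picture is of the moment at which its call begins. camera_params takes no time and is no camera call.
A pose or a line that the arm cannot do raises Unreachable and nothing moves.
- finish_job(): hands the job in, once; it reports no verdict.
The state is a dict: "time_s": time; "joint_pos": joint angles; "qd": joint speeds; "joint_efforts": joint torques, N m; "position": TCP position; "tcp_rot": TCP orientation; "wrist_force": force on the tool from outside, world axes, zero at the start; "ft_torque": the same for the moment, N m; "finger_gap": finger opening in m.
Only numpy, scipy, OpenCV 4.12 (cv2) and the standard library are available. Lean on these libraries where they do the work, as an engineer would, in place of code of your own. Each camera call takes 0.05 s, during which the arm holds its last target.

## Working session

There is one attempt and no reset: what is moved stays moved. The work goes in short steps, each a Python script; the robot and the scene stay as the last script left them, time stands still between calls to the robot, and variables do not carry over. Pictures are saved under pics/ and viewed, and the job is handed in when it is done.

```bash
ls; mkdir -p pics; python3 - <<'E'
from rig import *
import cv2, numpy as np
for n in ("top","scene"):
    p,d=camera(n); cv2.imwrite(f"pics/{n}0.png",p[:,:,::-1]); np.save(f"pics/{n}0d.npy",d)
    c=camera_params(n); print(n,c)
s=sense(); print(s)
E
```

```text
pics
top {'K': array([[513.24815709,   0.        , 323.90317703],
       [  0.        , 513.24815709, 199.96471434],
       [  0.        ,   0.        ,   1.        ]]), 'position': array([ 0.34354329, -0.00653795,  1.2449343 ]), 'rotation': array([[ 0.0102401 , -0.97819112,  0.20745427],
       [-0.9999409 , -0.01077518, -0.00144945],
       [ 0.00365319, -0.20742716, -0.97824364]])}
scene {'K': array([[362.64128167,   0.        , 316.72644417],
       [  0.        , 362.64128167, 195.85488964],
       [  0.        ,   0.        ,   1.        ]]), 'position': array([1.20473253, 0.41181601, 0.76880509]), 'rotation': array([[-0.57554508,  0.55757293, -0.59821425],
       [ 0.81773535,  0.38566253, -0.42728599],
       [-0.00753427, -0.73510329, -0.67791326]])}
{'time_s': 0.1, 'joint_pos': array([ 1.22909457,  0.46938515, -0.04857596,  1.53357233,  0.02408541,
        1.14098095, -0.08229371]), 'qd': array([ 0.000527  , -0.00129172, -0.00192952, -0.00340749, -0.00024368,
       -0.00088911, -0.00111846]), 'joint_efforts': array([ 9.43652558e-04, -5.11510777e+01, -4.70744935e-02, -2.38387960e+01,
        1.07159602e-02,  4.35921043e-03,  1.31782005e-05]), 'position': array([ 0.20757672, -0.6417918 ,  0.25535073]), 'tcp_rot': array([[-5.94533447e-04,  9.51471356e-01,  3.07736748e-01],
       [ 1.65754204e-03,  3.07737317e-01, -9.51469914e-01],
       [-9.99998450e-01, -5.55940891e-05, -1.76006390e-03]]), 'wrist_force': array([0.45535404, 0.19123308, 0.51938035]), 'ft_torque': array([-0.06348509,  0.04312689,  0.02549867]), 'finger_gap': 0.08554519825521896}
```

View pics/top0.png

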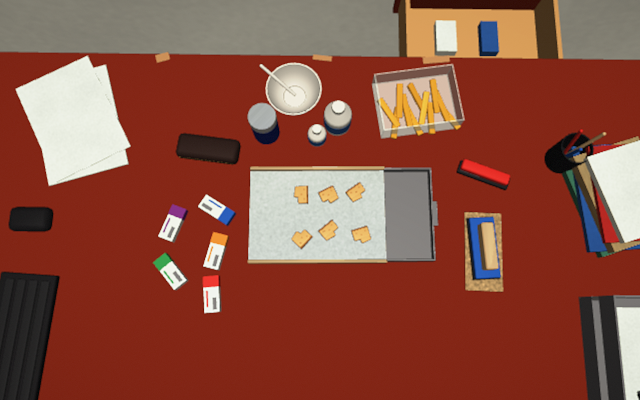

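View pics/scene0.png

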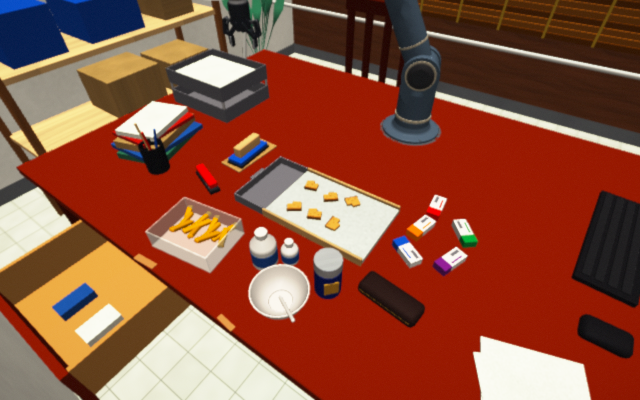

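```bash
cat > h.py <<'E'
import numpy as np, cv2
def proj_ray(c,u,v,z):
    K,P,R=c["K"],c["position"],c["rotation"]
    d=R@np.linalg.inv(K)@np.array([u,v,1.0])
    return P+d*(z-P[2])/d[2]
def crop(img,x0,y0,x1,y1,s,fn):
    c=cv2.resize(img[y0:y1,x0:x1],None,fx=s,fy=s,interpolation=cv2.INTER_CUBIC)
    for u in range((x0+9)//10*10,x1,10):
        cv2.line(c,((u-x0)*s,0),((u-x0)*s,6 if u%50 else 14),(255,0,255),1)
        if u%50==0: cv2.putText(c,str(u),((u-x0)*s+2,14),0,.4,(255,255,0))
    for v in range((y0+9)//10*10,y1,10):
        cv2.line(c,(0,(v-y0)*s),(6 if v%50 else 14,(v-y0)*s),(255,0,255),1)
        if v%50==0: cv2.putText(c,str(v),(2,(v-y0)*s+12),0,.4,(255,255,0))
    cv2.imwrite(fn,c)
E
python3 - <<'E'
from h import *
i=cv2.imread("pics/top0.png")
crop(i,240,155,440,275,4,"pics/c_board.png")
crop(i,145,185,245,320,4,"pics/c_cart.png")
crop(i,450,150,520,300,4,"pics/c_scr.png")
E
```

```text
(no output)
```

View pics/c_board.png

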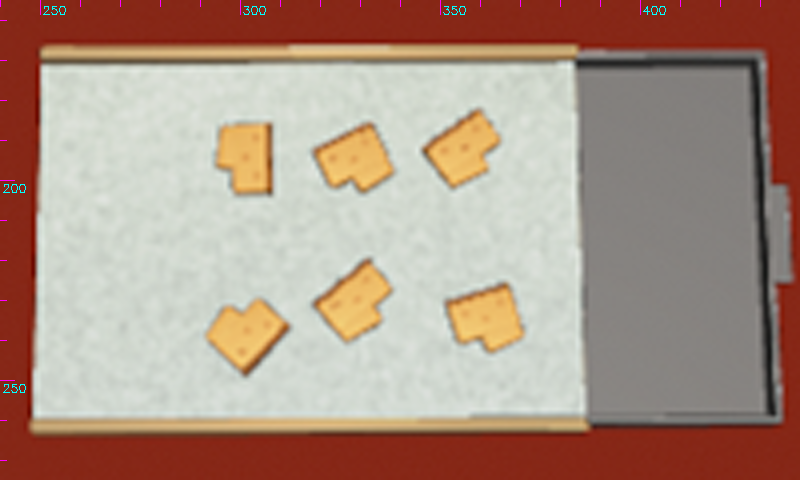

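View pics/c_cart.png

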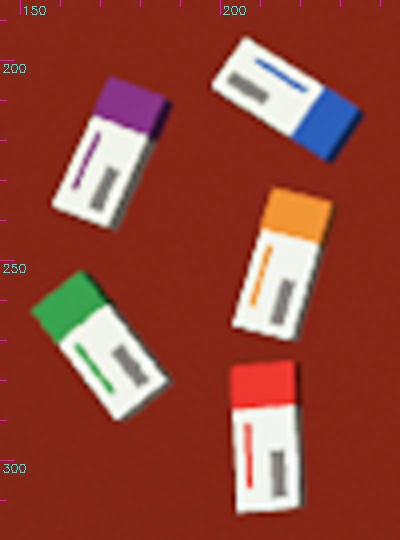

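View pics/c_scr.png

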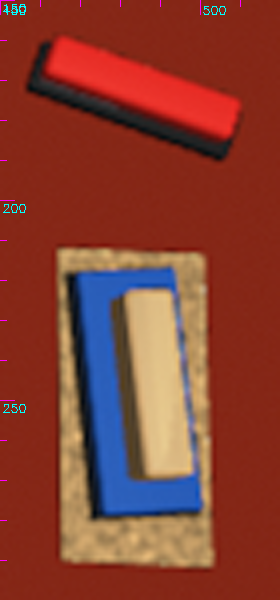

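```bash
cat >> h.py <<'E'
def world(c,d):
    K,P,R=c["K"],c["position"],c["rotation"]
    v,u=np.mgrid[0:d.shape[0],0:d.shape[1]]
    r=np.stack([(u-K[0,2])/K[0,0],(v-K[1,2])/K[1,1],np.ones_like(d)],-1)*d[...,None]
    return r@R.T+P
def cartons(img,W,c,box,zlo,zhi,ztop,excl=None):
    """img RGB. box=(x0,y0,x1,y1) px. returns list (name,x,y,yaw of band dir,sizes)"""
    x0,y0,x1,y1=box
    m=np.zeros(img.shape[:2],np.uint8); z=W[...,2]
    m[y0:y1,x0:x1]=((z>zlo)&(z<zhi))[y0:y1,x0:x1]
    n,l,st,_=cv2.connectedComponentsWithStats(m,connectivity=4)
    hsv=cv2.cvtColor(img,cv2.COLOR_RGB2HSV); out=[]
    for k in range(1,n):
        if st[k,4]<150: continue
        vv,uu=np.where(l==k)
        pts=np.array([proj_ray(c,u,v,ztop)[:2] for u,v in zip(uu,vv)])
        (cx,cy),(w,h),a=cv2.minAreaRect((pts*1000).astype(np.float32))
        a=np.radians(a)
        if w<h: w,h=h,w; a+=np.pi/2
        s=hsv[vv,uu]; col=s[:,1]>110
        if col.sum()<10: continue
        hue=np.median(s[col,0]); 
        dv=pts[col].mean(0)-pts[~col].mean(0)
        if np.dot(dv,[np.cos(a),np.sin(a)])<0: a+=np.pi
        a=(a+np.pi)%(2*np.pi)-np.pi
        name=min(dict(green=70,blue=110,red=1,orange=15,purple=145).items(),key=lambda t:abs(t[1]-hue))[0]
        out.append((name,round(cx/1000,4),round(cy/1000,4),round(a,3),round(w,1),round(h,1),int(hue),int(st[k,4]),round(float(np.median(W[vv,uu,2])),4)))
    return out
E
cat > m0.py <<'E'
from h import *
from rig import *
c=camera_params("top")
i=cv2.imread("pics/top0.png")[:,:,::-1].copy(); d=np.load("pics/top0d.npy"); W=world(c,d)
print("desk",np.median(W[330:380,200:300,2]),"board",np.median(W[200:220,270:280,2]),"tray",np.median(W[200:220,400:420,2]),"bar",np.median(W[235:255,486:490,2]),"sole",W[245,474,2])
for o in cartons(i,W,c,(140,180,245,325),0.016,0.03,0.022): print(o)
px=lambda L,x0,y0:[(x0+a/4,y0+b/4) for a,b in L]
def rep(n,L,x0,y0,z):
    P=np.array([proj_ray(c,u,v,z)[:2] for u,v in px(L,x0,y0)])
    print(n,np.round(P.tolist(),4).tolist(),"mean",P.mean(0).round(4),"sides",[round(float(np.linalg.norm(P[k]-P[k-1])),4) for k in range(4)],"dir",[round(float(np.arctan2(*(P[k]-P[k-1])[::-1])),3) for k in range(4)])
rep("board",[(40,63),(577,63),(586,415),(33,418)],240,155,0.02)
rep("bar",[(125,290),(170,290),(193,472),(143,478)],450,150,0.066)
rep("sole",[(76,270),(172,268),(202,510),(103,516)],450,150,0.028)
rep("rest",[(58,248),(205,253),(214,567),(60,561)],450,150,0.006)
# rusks
hsv=cv2.cvtColor(i,cv2.COLOR_RGB2HSV)
m=np.zeros(i.shape[:2],np.uint8); m[173:257,252:383]=(hsv[173:257,252:383,1]>90)
n,l,st,ce=cv2.connectedComponentsWithStats(m)
for k in range(1,n):
    if st[k,4]<30: continue
    vv,uu=np.where(l==k); P=np.array([proj_ray(c,u,v,0.031)[:2] for u,v in zip(uu,vv)])
    print("rusk",P.mean(0).round(3),P.min(0).round(3),P.max(0).round(3))
for n,b in dict(case=(172,130,245,170),tin=(245,100,280,145),small=(305,120,328,148),large=(322,97,355,135)).items():
    x0,y0,x1,y1=b; Q=W[y0:y1,x0:x1].reshape(-1,3); Q=Q[Q[:,2]>0.01]; print(n,Q.min(0).round(3),Q.max(0).round(3))
E
python3 m0.py
```

```text
desk -0.00011033317903874629 board 0.01984286414517511 tray 0.0025849846645991104 bar 0.06553501139838558 sole 0.03161438331366595
('blue', 0.578, 0.2539, np.float64(-2.112), 85.7, 36.7, 109, 518, 0.0222)
('purple', 0.5442, 0.3576, np.float64(-0.343), 84.2, 39.1, 150, 540, 0.0221)
('orange', 0.4781, 0.25, np.float64(-0.229), 84.3, 38.2, 15, 556, 0.022)
('green', 0.4289, 0.356, np.float64(0.717), 85.3, 37.2, 66, 556, 0.0224)
('red', 0.3767, 0.2549, np.float64(0.092), 84.2, 37.9, 1, 578, 0.0222)
board [[0.675, 0.1748], [0.6787, -0.1567], [0.4618, -0.159], [0.4565, 0.1702]] mean [0.568  0.0073] sides [0.2186, 0.3315, 0.217, 0.3292] dir [0.021, -1.56, -3.131, 1.587]
bar [[0.5439, -0.3753], [0.5442, -0.4015], [0.4389, -0.4086], [0.4352, -0.3798]] mean [ 0.4906 -0.3913] sides [0.1088, 0.0262, 0.1055, 0.029] dir [0.041, -1.56, -3.075, 1.699]
sole [[0.5623, -0.3583], [0.5641, -0.4162], [0.4198, -0.4255], [0.4157, -0.3671]] mean [ 0.4905 -0.3918] sides [0.1468, 0.058, 0.1446, 0.0586] dir [0.06, -1.539, -3.078, 1.641]
rest [[0.5799, -0.3542], [0.5777, -0.4445], [0.3877, -0.4382], [0.3902, -0.3466]] mean [ 0.4839 -0.3959] sides [0.1898, 0.0903, 0.1902, 0.0916] dir [-0.04, -1.594, 3.108, 1.543]
rusk [ 0.622 -0.084] [ 0.599 -0.105] [ 0.644 -0.062]
rusk [0.616 0.046] [0.595 0.032] [0.635 0.064]
rusk [ 0.615 -0.019] [ 0.596 -0.04 ] [0.636 0.004]
rusk [ 0.528 -0.019] [ 0.506 -0.04 ] [0.552 0.003]
rusk [ 0.519 -0.098] [ 0.5   -0.119] [ 0.538 -0.076]
rusk [0.508 0.044] [0.484 0.021] [0.527 0.067]
case [ 0.344 -0.007  0.011] [0.77  0.36  1.245]
tin [ 0.344 -0.007  0.01 ] [0.864 0.174 1.245]
small [ 0.344 -0.014  0.01 ] [0.808 0.036 1.245]
large [ 0.344 -0.072  0.01 ] [ 0.842 -0.002  1.245]
```

```bash
cat >> h.py <<'E'
def rot(t):
    z=np.array([np.sin(t),-np.cos(t),0]);x=np.array([0,0,-1.]);return np.stack([x,np.cross(z,x),z],1)
BC=np.array([0.5672,0.0073]);BY=0.014
def bw(x,y,z): # board frame -> world
    c,s=np.cos(BY),np.sin(BY); return np.array([BC[0]+c*x-s*y,BC[1]+s*x+c*y,z])
E
python3 - <<'E'
from h import *
from rig import *
def t(n,p,y):
    q=inverse_kinematics(p,rot(y)); print(n,None if q is None else np.round(q,2))
t("scr",[0.4906,-0.3916,0.057],0.06);t("scrup",[0.4906,-0.3916,0.2],0.06)
for x in(.03,-.032):
  for y in(.115,-.165): t(("b",x,y),bw(x,y,.072),BY)
C=dict(blue=(0.578,0.2539,-2.112),purple=(.5442,.3576,-.343),orange=(.4781,.25,-.229),green=(.4289,.356,.717),red=(.3767,.2549,.092))
for n,(x,y,a) in C.items():
  for k in(-1,0,1):
    t((n,k),[x,y,.028],a+k*np.pi)
for y in(-.132,0,.132):
  t(("pl",y),bw(0,y,.05),BY); t(("plpi",y),bw(0,y,.05),BY+np.pi)
E
```

```text
scr [ 0.66  0.62 -0.08  1.81  0.07  0.72 -0.96]
scrup [ 0.68  0.45 -0.1   1.71  0.05  0.99 -0.95]
('b', 0.03, 0.115) [ 0.06  0.62 -0.46  1.83  0.37  0.78 -2.15]
('b', 0.03, -0.165) [ 0.35  0.6  -0.23  1.81  0.19  0.75 -1.53]
('b', -0.032, 0.115) [ 0.07  0.55 -0.48  1.97  0.38  0.71 -2.2 ]
('b', -0.032, -0.165) [ 0.39  0.52 -0.23  1.96  0.18  0.68 -1.51]
('blue', -1) [ 0.01  0.78 -0.7   1.78  0.67  0.83 -1.56]
('blue', 0) [ 0.26  1.05 -1.19  1.77  1.08  1.14  1.3 ]
('blue', 1) [ 0.01  0.78 -0.7   1.78  0.67  0.83 -1.56]
('purple', -1) [-0.08  0.87 -0.85  1.72  0.8   0.93 -0.04]
('purple', 0) [-0.88  0.71  0.33  1.78 -0.33  0.71 -2.28]
('purple', 1) [-0.08  0.87 -0.85  1.72  0.8   0.93 -0.04]
('orange', -1) [ 0.12  0.78 -0.94  1.99  0.87  0.83  0.02]
('orange', 0) [-0.82  0.58  0.33  2.05 -0.34  0.56 -2.04]
('orange', 1) [ 0.12  0.78 -0.94  1.99  0.87  0.83  0.02]
('green', -1) [ 0.03  0.97 -1.19  1.95  1.07  1.05  0.63]
('green', 0) [-0.18  0.73 -0.79  1.96  0.75  0.78 -2.27]
('green', 1) [ 0.03  0.97 -1.19  1.95  1.07  1.05  0.63]
('red', -1) [ 0.1   0.73 -1.02  2.18  0.94  0.77  0.1 ]
('red', 0) [-0.8   0.48  0.14  2.23 -0.15  0.44 -2.02]
('red', 1) [ 0.1   0.73 -1.02  2.18  0.94  0.77  0.1 ]
('pl', -0.132) [ 0.3   0.58 -0.21  1.91  0.19  0.66 -1.58]
('plpi', -0.132) [ 0.63  0.67 -0.66  1.89  0.58  0.77  1.23]
('pl', 0) [ 0.17  0.58 -0.34  1.94  0.3   0.66 -1.91]
('plpi', 0) [ 0.44  0.67 -0.72  1.93  0.63  0.78  0.95]
('pl', 0.132) [ 0.01  0.61 -0.43  1.9   0.38  0.7  -2.21]
('plpi', 0.132) [ 0.13  0.66 -0.61  1.9   0.53  0.75  0.81]
```

```bash
python3 - <<'E'
from h import *
from rig import *
movep([0.4906,-0.3916,0.15],rot(0.06))
command_gripper(0.06,60)
f=move_l([0.4906,-0.3916,0.058],feed=0.1,until_force=12); print(f,sense()["position"])
command_gripper(0.0,60)
s=sense();print(s["finger_gap"],s["position"],s["wrist_force"])
move_l([0.4906,-0.3916,0.14],feed=0.12)
s=sense();print(s["finger_gap"],s["position"],s["wrist_force"],s["time_s"])
p,d=camera("scene"); cv2.imwrite("pics/s1.png",p[:,:,::-1])
p,d=camera("top"); crop(p[:,:,::-1],400,120,560,260,4,"pics/t1.png")
E
```

```text
False [ 0.49109531 -0.3919475   0.05869203]
0.028909406868705665 [ 0.49113486 -0.39216673  0.05898055] [-0.87263842 -0.23469467  4.24626723]
0.028968195108739322 [ 0.48994155 -0.39111317  0.1390347 ] [ 0.31380389 -0.20535499 -2.25795087] 4.2083
```

View pics/s1.png

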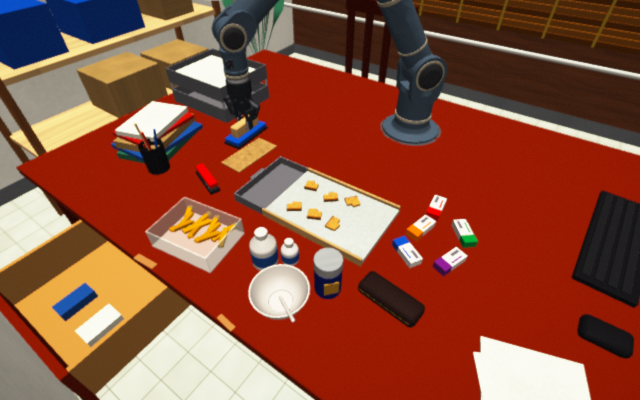

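```bash
python3 - <<'E'
from h import *
from rig import *
def st(n):
    s=sense();print(n,round(s["finger_gap"],4),s["position"].round(4),s["wrist_force"].round(1),round(s["time_s"],1))
movep(bw(.03,.115,.14),rot(BY)); st("above")
f=move_l(bw(.03,.115,.068),feed=0.05,until_force=5); st(("down",f))
z=sense()["position"][2]
p,d=camera("scene"); cv2.imwrite("pics/s2.png",p[:,:,::-1])
p,d=camera("top"); crop(p[:,:,::-1],240,150,440,280,4,"pics/t2.png")
E
```

```text
above 0.0293 [0.596  0.1208 0.1399] [ 0.   0.1 -2.7] 6.2
('down', True) 0.0293 [0.5954 0.1227 0.0729] [-3.3 -0.2  5.2] 7.4
```

View pics/t2.png

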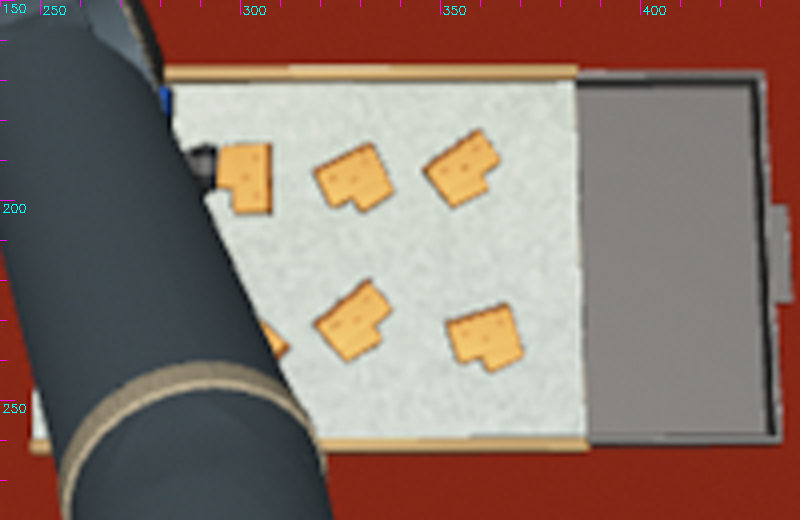

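View pics/s2.png

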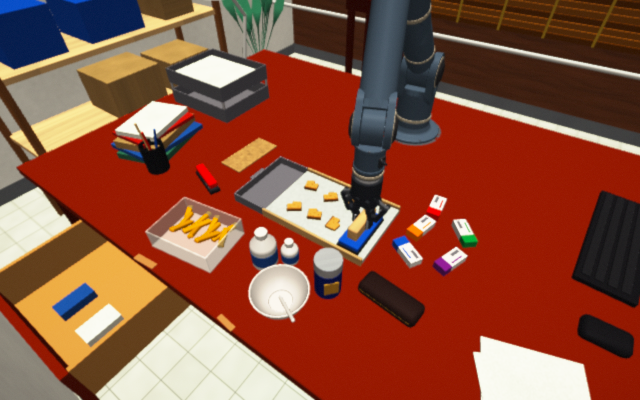

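```bash
python3 - <<'E'
from h import *
from rig import *
def st(n):
    s=sense();print(n,round(s["finger_gap"],4),s["position"].round(4),s["wrist_force"].round(1),round(s["time_s"],1))
sleep(0.3)
move_l(bw(.03,.115,.0735),rot(BY),feed=0.05); st("lift")
move_l(bw(.03,-.05,.0735),rot(BY),feed=0.08); st("mid")
move_l(bw(.03,-.163,.0735),rot(BY),feed=0.06); st("end")
p,d=camera("scene"); cv2.imwrite("pics/s3.png",p[:,:,::-1])
p,d=camera("top"); crop(p[:,:,::-1],240,150,440,280,4,"pics/t3.png")
E
```

```text
lift 0.0292 [0.5952 0.1226 0.0731] [-0.8 -0.5 -1.1] 8.1
mid 0.0293 [ 0.5979 -0.0419  0.0735] [-0.5  0.2 -2.6] 10.3
end 0.0294 [ 0.5995 -0.1549  0.0735] [ 0.9  0.  -2.8] 12.3
```

View pics/t3.png

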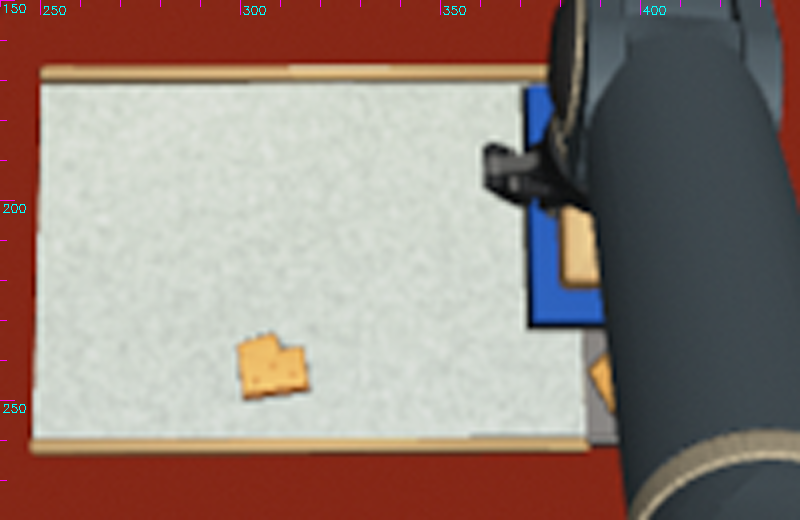

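View pics/s3.png

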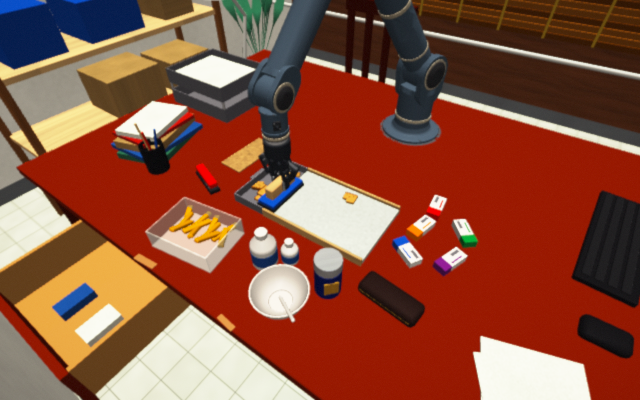

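```bash
python3 - <<'E'
from h import *
from rig import *
def st(n):
    s=sense();print(n,round(s["finger_gap"],4),s["position"].round(4),s["wrist_force"].round(1),round(s["time_s"],1))
move_l(bw(.03,-.15,.0735),rot(BY),feed=0.08)
move_l(bw(.03,-.12,.13),rot(BY),feed=0.15)
move_l(bw(-.03,.118,.13),rot(BY),feed=0.2)
f=move_l(bw(-.03,.118,.068),rot(BY),feed=0.05,until_force=5); st(("down",f))
move_l(bw(-.03,.118,.0735),rot(BY),feed=0.05); st("lift")
move_l(bw(-.03,-.05,.0735),rot(BY),feed=0.08); st("mid")
move_l(bw(-.03,-.163,.0735),rot(BY),feed=0.06); st("end")
p,d=camera("scene"); cv2.imwrite("pics/s4a.png",p[:,:,::-1])
move_l(bw(-.03,-.15,.0735),rot(BY),feed=0.08)
move_l(bw(-.03,-.12,.13),rot(BY),feed=0.15)
move_l(bw(-.03,.1,.2),rot(BY),feed=0.25)
p,d=camera("scene"); cv2.imwrite("pics/s4.png",p[:,:,::-1]);crop(p[:,:,::-1],230,150,410,260,4,"pics/s4c.png")
p,d=camera("top"); crop(p[:,:,::-1],240,150,440,280,4,"pics/t4.png")
W=world(camera_params("top"),d); np.save("pics/W4.npy",W); st("")
E
```

```text
('down', True) 0.029 [0.5354 0.1249 0.0729] [-0.2  0.2  3.9] 15.7
lift 0.0293 [0.5354 0.1248 0.0733] [-0.8 -0.6 -1.7] 16.0
mid 0.0295 [ 0.5379 -0.0427  0.0735] [ 0.1 -0.5 -1.6] 18.2
end 0.0292 [ 0.5395 -0.1557  0.0735] [ 0.7  0.2 -1.7] 20.2
 0.0295 [0.5357 0.1046 0.1992] [-0.1  0.  -2.6] 22.4
```

View pics/t4.png

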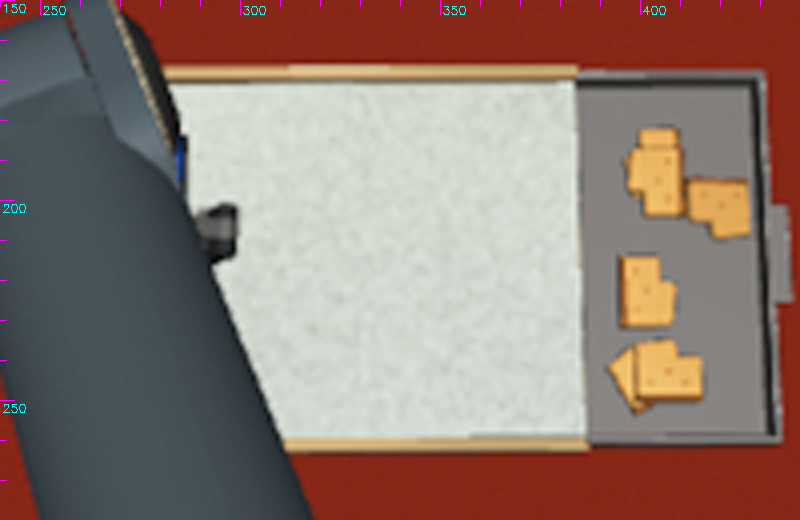

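View pics/s4c.png

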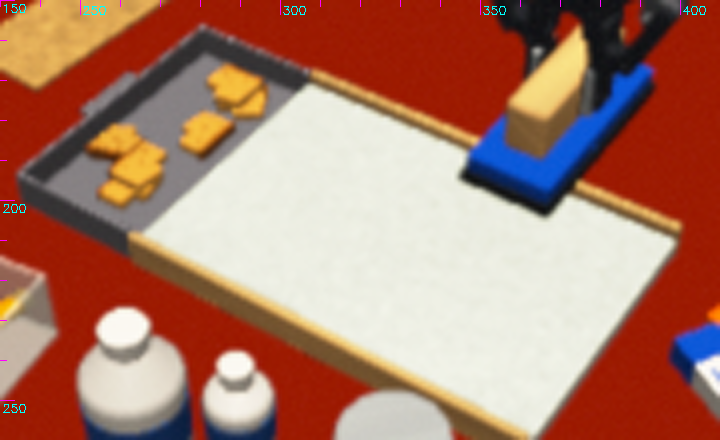

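```bash
python3 - <<'E'
from h import *
from rig import *
def st(n):
    s=sense();print(n,round(s["finger_gap"],4),s["position"].round(4),s["wrist_force"].round(1),round(s["time_s"],1))
R=rot(-0.036); x,y=0.4839,-0.3959
movep([x,y,.15],R); st("above")
p,d=camera("scene"); crop(p[:,:,::-1],200,80,300,180,5,"pics/s5a.png")
move_l([x,y,.07],R,feed=.1)
f=move_l([x,y,.054],R,feed=.03,until_force=4); st(("down",f))
command_gripper(0.07); st("open")
move_l([x,y,.16],R,feed=.15)
movep([0.42,0.0,.3],rot(BY+np.pi)); st("away")
p,d=camera("scene"); cv2.imwrite("pics/s5.png",p[:,:,::-1])
p,d=camera("top"); cv2.imwrite("pics/top5.png",p[:,:,::-1]); crop(p[:,:,::-1],450,150,520,300,4,"pics/t5.png")
c=camera_params("top");W=world(c,d)
for o in cartons(p,W,c,(140,180,245,325),0.016,0.03,0.022): print(o)
E
```

```text
above 0.0291 [ 0.4852 -0.3942  0.1502] [-0.2  1.  -2.2] 24.2
('down', True) 0.0294 [ 0.4844 -0.3963  0.0589] [ 0.9 -0.1  4.2] 25.6
open 0.0699 [ 0.4833 -0.3955  0.0578] [ 0.  -0.8  0.1] 26.1
away 0.0697 [ 0.4201 -0.0005  0.2999] [-0.3 -0.1 -0.4] 29.0
('purple', 0.5442, 0.3576, np.float64(-0.343), 84.2, 39.1, 150, 534, 0.0223)
('orange', 0.5113, 0.2688, np.float64(-0.258), 139.6, 90.6, 16, 1057, 0.022)
('green', 0.4289, 0.3556, np.float64(0.717), 85.8, 37.8, 66, 572, 0.0223)
('red', 0.3767, 0.2546, np.float64(0.101), 84.3, 38.0, 1, 575, 0.0223)
```

View pics/t5.png

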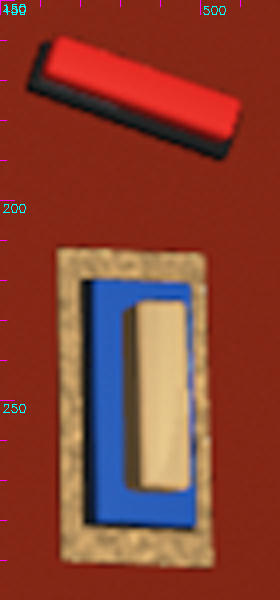

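View pics/top5.png

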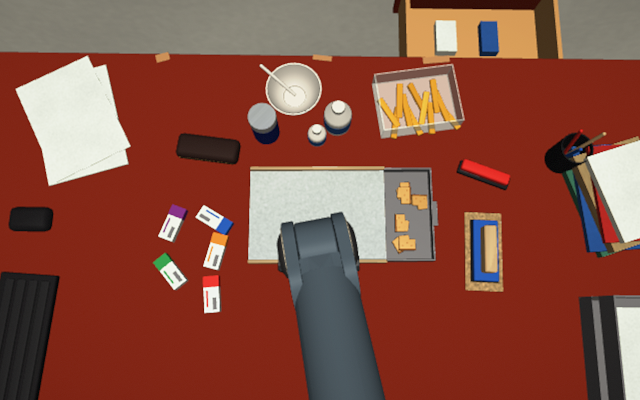

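View pics/s5.png

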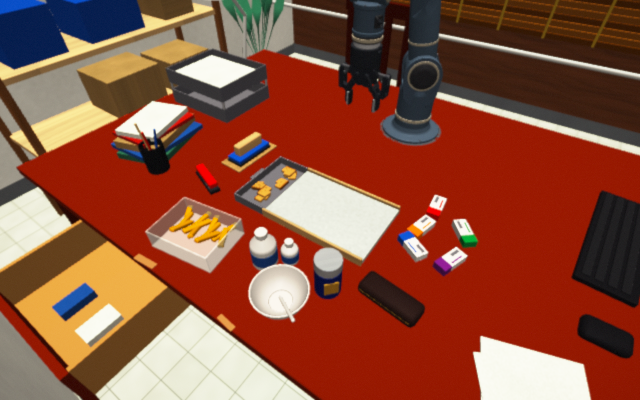

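```bash
python3 - <<'E'
from h import *
i=cv2.imread("pics/top5.png"); crop(i,185,195,245,280,7,"pics/t5c.png")
E
```

```text
(no output)
```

View pics/t5c.png

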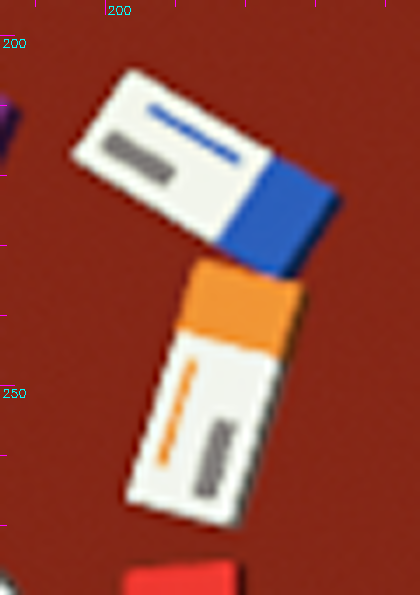

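```bash
cat > pp.py <<'E'
from h import *
from rig import *
def st(n):
    s=sense();print(n,round(s["finger_gap"],4),s["position"].round(4),s["wrist_force"].round(1),round(s["time_s"],1))
def pick(x,y,a,opening=.06,z=.0285,zup=.13):
    R=rot(a+np.pi)
    movep([x,y,zup],R); command_gripper(opening,30)
    f=move_l([x,y,z],R,feed=.1,until_force=15); st(("down",f))
    command_gripper(0.0,30); st("grip")
    move_l([x,y,zup],R,feed=.12); st("up")
    return sense()["finger_gap"]
def place(slot,zc=.0495,zup=.13,x=0.0,opening=.052):
    R=rot(BY+np.pi)
    movep(bw(x,slot,zup),R); st("above")
    if sense()["finger_gap"]<.03: print("LOST"); return
    move_l(bw(x,slot,zc+.015),R,feed=.12)
    f=move_l(bw(x,slot,zc-.003),R,feed=.03,until_force=3); st(("down",f))
    command_gripper(opening); move_l(bw(x,slot,zup),R,feed=.15); st("rel")
def look(n,home=True):
    if home: movep([0.42,0.0,.3],rot(BY+np.pi))
    p,d=camera("top"); cv2.imwrite(f"pics/{n}.png",p[:,:,::-1]); c=camera_params("top");W=world(c,d)
    print("desk"); [print(o) for o in cartons(p,W,c,(140,180,246,325),0.016,0.03,0.022)]
    print("board"); [print(o) for o in cartons(p,W,c,(246,168,390,262),0.036,0.05,0.042)]
    return p,d
E
python3 - <<'E'
from pp import *
c=camera_params("top")
P=np.array([proj_ray(c,185+a/7,195+b/7,.022)[:2] for a,b in[(197,258),(303,283),(237,525),(126,500)]])
o=P.mean(0); dv=P[0]+P[1]-P[2]-P[3]; a=np.arctan2(dv[1],dv[0])
print(o,a,[np.linalg.norm(P[k]-P[k-1]).round(4) for k in range(4)])
pick(o[0],o[1],a)
p,d=camera("scene"); crop(p[:,:,::-1],360,150,520,290,5,"pics/s6.png")
place(-.132)
p,d=look("top6"); crop(p[:,:,::-1],145,160,400,320,3,"pics/t6.png")
E
```

```text
[0.47616887 0.24794148] -0.22421400135666725 [np.float64(0.0851), np.float64(0.0377), np.float64(0.0846), np.float64(0.0388)]
('down', False) 0.06 [0.4766 0.2483 0.0291] [-0.3 -0.4  0. ] 31.7
grip 0.0354 [0.4766 0.2482 0.0292] [-0.8 -0.9  5.4] 32.1
up 0.0353 [0.4758 0.2474 0.1293] [ 0.1 -0.1 -0.3] 33.0
above 0.0354 [ 0.5691 -0.1228  0.1302] [-0.5  0.8  0. ] 34.5
('down', True) 0.0352 [ 0.569  -0.1249  0.0491] [-1.3 -0.4  2.9] 35.8
rel 0.0522 [ 0.5684 -0.125   0.1294] [ 0.2 -0.  -0.5] 36.8
desk
('purple', 0.5443, 0.3577, np.float64(-0.343), 84.2, 38.8, 150, 539, 0.0222)
('blue', 0.5526, 0.2579, np.float64(-2.097), 85.0, 36.5, 109, 521, 0.0223)
('green', 0.4286, 0.3556, np.float64(0.712), 86.1, 37.7, 66, 565, 0.0222)
('red', 0.3767, 0.2547, np.float64(0.099), 84.3, 38.0, 1, 581, 0.0221)
board
('orange', 0.5697, -0.1222, np.float64(-0.006), 85.5, 36.0, 15, 547, 0.0419)
```

View pics/s6.png

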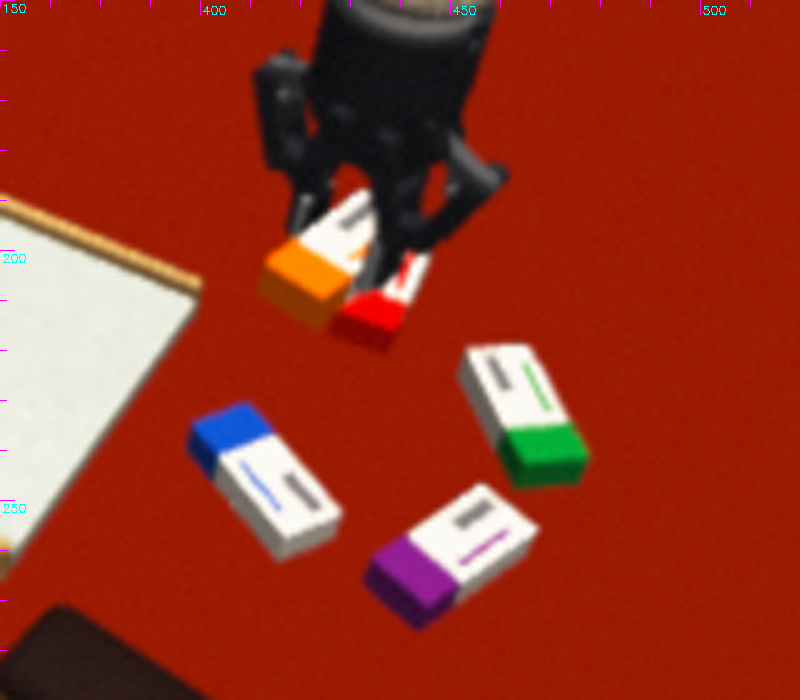

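View pics/t6.png

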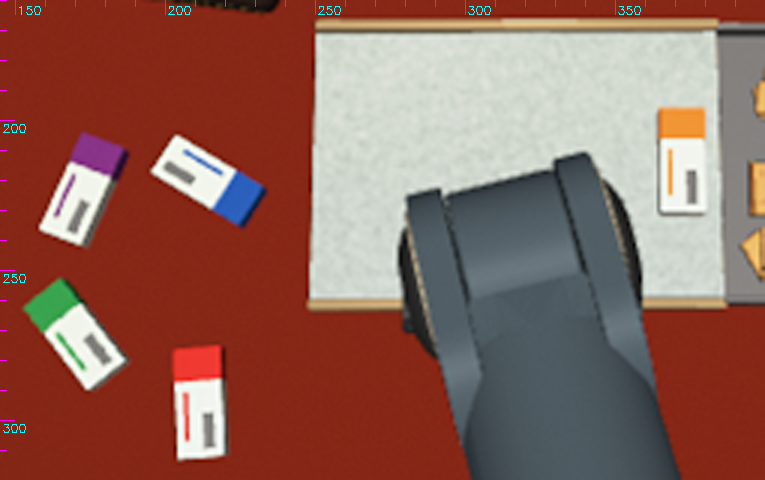

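```bash
python3 - <<'E'
from pp import *
pick(.5526,.2579,-2.097); place(-.066)
p,d=look("top7"); crop(p[:,:,::-1],145,160,400,320,3,"pics/t7.png")
E
```

```text
('down', False) 0.0597 [0.5531 0.2583 0.0292] [ 0.1 -0.2 -0.3] 41.5
grip 0.0351 [0.5531 0.2582 0.0293] [-0.6 -0.5  4.2] 41.8
up 0.0352 [0.5521 0.2574 0.1291] [ 0.7  0.8 -0.7] 42.8
above 0.0355 [ 0.5681 -0.0582  0.1299] [ 0.5  0.7 -0.7] 44.9
('down', True) 0.0352 [ 0.5681 -0.0589  0.0491] [-1.4 -0.5  3.3] 46.1
rel 0.0519 [ 0.5676 -0.0591  0.1294] [-0.7  0.8  0. ] 47.1
desk
('purple', 0.5443, 0.3577, np.float64(-0.343), 84.2, 38.8, 150, 540, 0.0222)
('green', 0.4288, 0.3556, np.float64(0.712), 85.7, 38.1, 66, 569, 0.0223)
('red', 0.3767, 0.2548, np.float64(0.095), 84.3, 37.9, 1, 578, 0.022)
board
('blue', 0.5751, -0.0564, np.float64(-0.001), 72.9, 33.6, 109, 326, 0.042)
('orange', 0.5697, -0.1222, np.float64(-0.006), 85.4, 36.0, 15, 554, 0.0417)
```

View pics/t7.png

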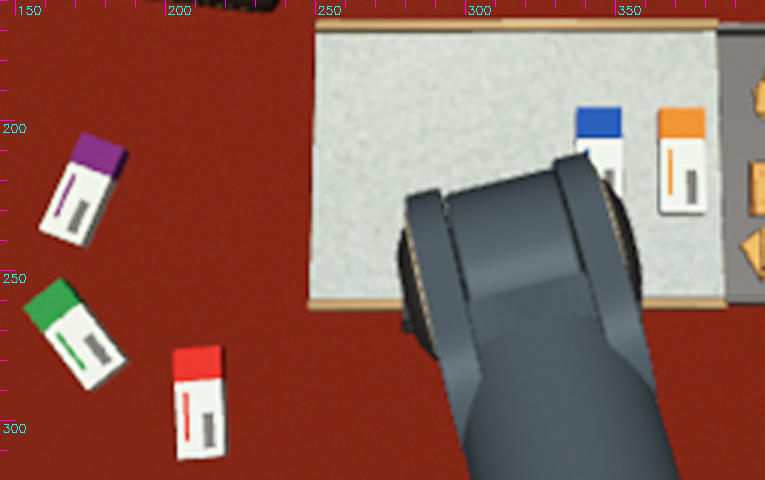

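Both are in line. Next red, then purple.

```bash
python3 - <<'E'
from pp import *
pick(.3767,.2548,.095); place(0)
p,d=look("top8")
E
python3 - <<'E'
from pp import *
pick(.5443,.3577,-.343); place(.066)
p,d=look("top9"); crop(p[:,:,::-1],145,160,400,320,3,"pics/t9.png")
E
```

```text
('down', False) 0.0596 [0.377  0.2551 0.0289] [ 0.1 -0.2  0.3] 50.6
grip 0.0355 [0.3771 0.2549 0.0291] [-1.1 -1.6  6.1] 51.0
up 0.0355 [0.3764 0.2543 0.1294] [-0.  -0.6  0.2] 52.0
above 0.0354 [0.5664 0.0095 0.1301] [-0.5  0.3  0. ] 53.2
('down', True) 0.0356 [0.5672 0.0071 0.049 ] [0.4 0.6 4.5] 54.4
rel 0.052 [0.5667 0.0068 0.1294] [-0.3 -0.5 -0.4] 55.4
desk
('purple', 0.5444, 0.3579, np.float64(-0.353), 84.1, 39.0, 150, 537, 0.0224)
('green', 0.429, 0.3557, np.float64(0.712), 85.4, 38.1, 66, 569, 0.0222)
board
('blue', 0.5751, -0.0564, np.float64(-0.001), 72.9, 33.6, 109, 324, 0.0419)
('orange', 0.5697, -0.1222, np.float64(-0.006), 85.5, 36.0, 15, 550, 0.0417)
('red', 0.5803, 0.0091, np.float64(0.016), 56.0, 36.0, 1, 344, 0.0421)
('down', False) 0.06 [0.5447 0.3582 0.0293] [ 0.7 -0.2  0. ] 59.3
grip 0.0349 [0.5447 0.3581 0.0294] [ 0.  -0.2  4.6] 59.6
up 0.0353 [0.544  0.3571 0.1291] [ 0.  -0.1 -0.2] 60.6
above 0.0354 [0.5662 0.0749 0.1301] [-0.5 -0.  -1.3] 61.7
('down', True) 0.0352 [0.5663 0.073  0.0491] [-0.2 -0.6  3.6] 62.9
rel 0.0519 [0.5658 0.0728 0.1294] [ 0.1 -0.7 -1. ] 63.9
desk
('green', 0.4288, 0.3558, np.float64(0.717), 85.6, 37.5, 66, 567, 0.0222)
board
('blue', 0.5751, -0.0564, np.float64(-0.001), 72.9, 33.6, 109, 332, 0.0421)
('orange', 0.5697, -0.1222, np.float64(-0.006), 85.4, 36.0, 15, 552, 0.0419)
('purple', 0.5734, 0.0755, np.float64(0.011), 68.0, 35.6, 151, 408, 0.0422)
('red', 0.5802, 0.0092, np.float64(0.011), 56.0, 36.0, 1, 345, 0.0421)
```

View pics/t9.png

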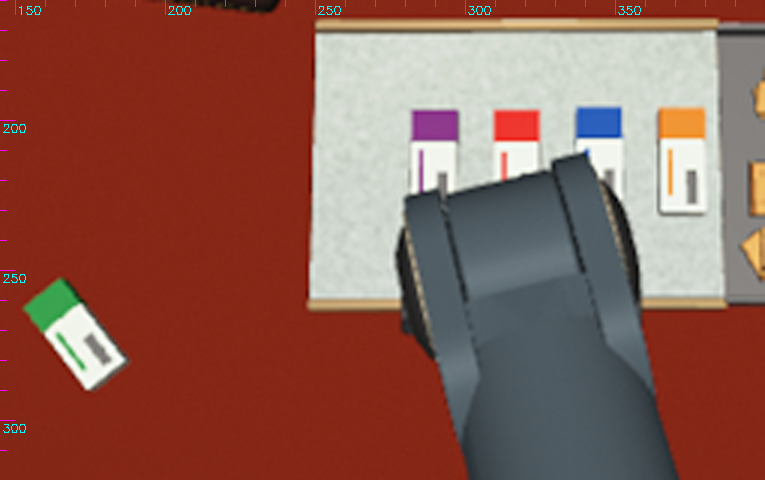

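Four are placed in line. Green comes last, then the arm moves off to the left for a clear view.

```bash
python3 - <<'E'
from pp import *
pick(.4288,.3558,.715); place(.132)
movep([.40,.40,.3],rot(BY+np.pi)); sleep(.5)
p,d=look("top10",home=False); crop(p[:,:,::-1],240,150,510,300,3,"pics/t10.png")
p,d=camera("scene"); cv2.imwrite("pics/s10.png",p[:,:,::-1]); st("")
E
```

```text
('down', False) 0.0601 [0.4291 0.3563 0.0291] [-0.1 -0.4 -0.3] 67.8
grip 0.0352 [0.4291 0.3562 0.0292] [ 0.5 -0.7  3.7] 68.1
up 0.0353 [0.4286 0.3552 0.1292] [-0.4 -0.9 -0.9] 69.1
above 0.0352 [0.5643 0.1416 0.1301] [0.3 0.4 0.3] 70.1
('down', True) 0.0352 [0.5653 0.1391 0.049 ] [0.5 0.3 2.8] 71.3
rel 0.052 [0.5649 0.1387 0.1294] [-0.3 -0.1 -0. ] 72.3
desk
board
('blue', 0.569, -0.0567, np.float64(0.005), 85.0, 33.6, 109, 522, 0.042)
('orange', 0.5697, -0.1222, np.float64(-0.006), 85.5, 36.0, 15, 556, 0.0419)
('purple', 0.5662, 0.0756, np.float64(0.022), 82.7, 35.6, 151, 529, 0.0421)
('red', 0.5658, 0.0091, np.float64(0.011), 84.8, 36.0, 1, 541, 0.042)
('green', 0.5632, 0.14, np.float64(0.032), 83.0, 35.9, 66, 528, 0.0421)
 0.0522 [0.4 0.4 0.3] [-0.5  0.  -0.1] 74.2
```

View pics/t10.png

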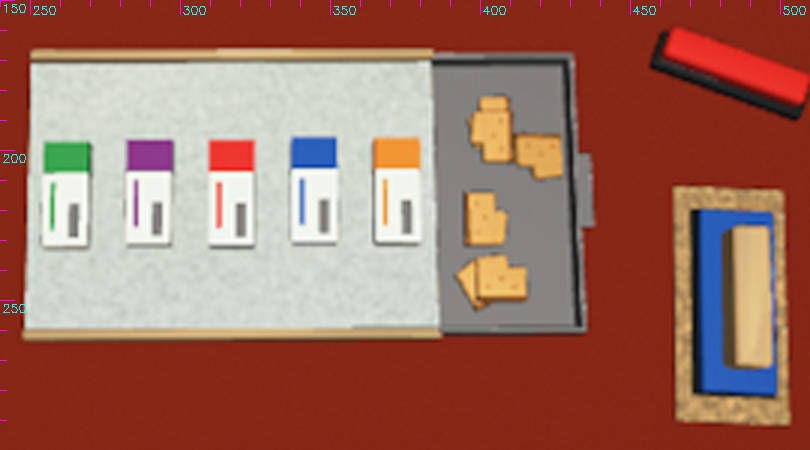

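View pics/s10.png

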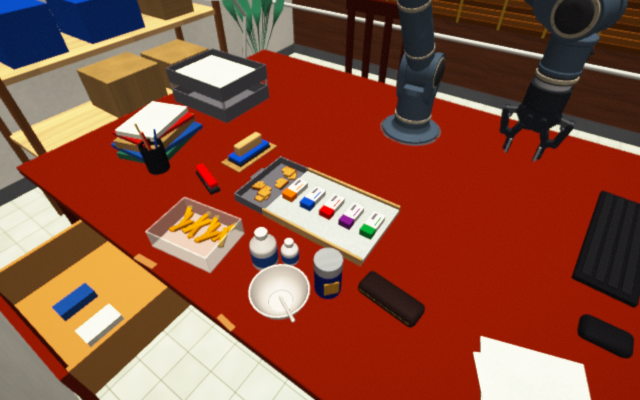

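```bash
python3 -c "
from rig import *
print(finish_job(), sense()['time_s'])"
```

```text
the job is handed in; nothing more can be done
the job is handed in; nothing more can be done
```

The job is handed in at about 74 s of the 210 s allowed. I swept all six rusk pieces into the tray in two scraper passes. I then put the scraper back on its cork rest and set out the five cartons on the board in one row.

The last top picture, with the arm clear, showed:
- **Row:** the cartons run orange, blue, red, purple, green from the tray end. Neighbouring centres are 64–67 mm apart, and the two ends of the row are 262 mm apart.
- **Alignment:** the cartons line up within about 4 mm after allowing for the board's small turn, and are square to the board within 0.02 rad. All lie flat, with the coloured ends to the far side.
- **Rusk and scraper:** the board is free of rusk and all six pieces lie in the tray. The scraper stands about in the middle of its rest; I judged this by eye from the picture and did not measure it.
- **Other objects:** the bottles, tin, glasses case and stapler look unmoved in the final scene picture. I did not measure their positions.

The blue carton was knocked against the orange one during the run. I found the two again in the pictures and picked orange first. I saw no grip slip, and none of the checks failed or disagreed.

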